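# Pin back the belt tensioner of a sample-tube track

## Task

The belt is off the tube track and a new one is to go on, so lock its tensioner back: take the red-headed locking pin from the white tube rack, put it in the hole in the yellow block of the blue tension wheel, and with the pin turn the wheel back against its spring (counter-clockwise seen from above). Feeling gently for the hidden lock hole in the plate below, hold the wheel there, push the pin fully home so that it keeps the wheel back, and let go. Do not lean hard on the pin or the tensioner, force the wheel against its end stop, let it fly back, or disturb the tubes and the other things on the bench.

Things in the scene. Friction and masses are not known exactly. Their poses are not given: they have to be found in the camera images.
- pin: Locking pin, 73 mm tall, 60 g, upright in one of the rack's holes. Origin at the centre of its tip (lowest point), z up. Steel shaft 10 mm diameter, 28 mm long, tapered to 6 mm over the lowest 4 mm; steel collar 24 mm diameter from 28 to 33 mm above the tip; red square head 20 x 20 mm from 33 to 73 mm above the tip, sides along the pin's x and y: grip it there.
- pin_tip (a point): The centre of the pin's tip, same point as the pin's origin. When the pin is fully home in the lock hole its collar sits on the wheel and the tip is 18 mm above the bench.
- tensioner: Belt tensioner unit, fixed to the bench: aluminium bed plate 250 x 200 x 10 mm with the blue wheel, a grey motor and drive pulley (83 mm high, at x 122, y -45 mm) and an idler (58 mm high, at x 122, y 55 mm). Origin on the wheel's vertical axis at bench level, z up.
- wheel_top (a point): Wheel's axis at its top face, 46 mm above the bench. The tension wheel is a blue twelve-sided disc, 138 mm across, about 9 mm thick, with one 10 mm thick yellow block in its rim and a black roller off-centre on it, up to 64 mm above the bench.
- plate_top (a point): Wheel's axis at the level of the index plate's flat top, 34 mm above the bench, under the wheel and hidden by it (2 mm gap). A pin in the wheel's hole stands on it and slides over it. Its one lock hole, 13 mm wide, 1.5 mm chamfer, 24 mm deep, meets the wheel's hole at a wheel turn between 0.48 and 1.28 rad: different every time, not measured, to be found by feel.
- wheel_hole (a point): Centre of the hole in the yellow block of the wheel, at the wheel's top face (46 mm above the bench), 54 mm from the wheel's axis, moving with the wheel. The hole is 12 mm wide, chamfered 1.5 mm, and goes right through the 10 mm thick block.
- wheel (a joint): Turn of the wheel in rad: 0 at rest against its stop, growing counter-clockwise seen from above. A spring pulls it back to 0: about 0.16 N m at rest, 0.36 N m at 1 rad (3 to 8 N at the hole). A stop ends its travel at 1.6 rad.
- rack: White foam tube rack, fixed, 60 (x) x 170 (y) x 45 mm high; three holes 13 mm wide, 30 mm deep, 60 mm apart along its y axis, holding the pin and two tubes in any order. The pin's collar sits on its top. Origin at the centre of its underside.
- tube_yellow: Capped sample tube with yellow cap, 12 mm diameter, 80 mm tall, standing in the rack up to 95 mm above the bench; leave it. Origin at its bottom.
- tube_purple: The same with a purple cap; leave it.
- screwdriver: Screwdriver lying on the bench; leave it.
- spare_pulley: Black spare pulley ring, 56 mm diameter, 20 mm high, on the bench; leave it.
- reagent_jar: Jar with blue cap, 60 mm diameter, 75 mm tall; leave it.
- scrap_pot: Yellow open pot, 90 mm wide, 70 mm high; leave it.
- scanner_box: White box, 90 x 60 x 45 mm; leave it.
Mind the look-alikes: they are no part of the job. There is more than one size of the pin; the one meant has the size given above.

How it is judged:
By the outcome, as a careful person would: the job done as asked, in the order asked, and still so for the second after the job is handed in, with the robot touching nothing.
It also fails if it takes over 72 s, if anything falls off the work surface, if the arm or the gripper's body presses on something with over 40 N, if the wrist force passes 120 N, or if a joint passes its speed limit or range.

## Robot

A 7-joint arm with a two-finger parallel gripper is mounted at the origin on the work surface. World frame = base frame: x ahead of the robot, y to its left, z up, the work surface at z = 0. Lengths are in m, angles in rad, forces in N, time in s.
With the tool pointing down it reaches from about 0.4 to 0.85 m from the base axis. Payload 4.5 kg.
Tool frame: the origin (TCP) lies between the finger pads; the fingertips stand 19 mm ahead of it and the grasp point (between the pads) is the TCP (r.tips_ahead is the distance from the TCP to the fingertips, in m); z points along the fingers, y is the line along which they close (so a half turn about z gives the same grasp; the last joint's range is limited). The gripper opens to 88 mm and grips with 3 to 60 N. Pads are 18 mm wide; open, the fingers measure 123 mm over their backs; the gripper's body (75 mm by 187 mm) begins 45 mm behind the grasp point.
Start: joints at [-1.101, 0.689, -0.195, 1.565, 0.157, 0.902, -0.215], TCP at [0.264, 0.567, 0.258] pointing down, gripper open.
Joint ranges: [-3.01, 3.01], [-0.46, 2.08], [-1.47, 1.51], [0.13, 2.56], [-1, 4.14], [0.04, 2.09], [-2.66, 2.66]. Speed limits (rad/s): [2.57, 2.57, 3.14, 3.14, 3.14, 3.14, 3.14].

## Interface

Orientations are given as a unit quaternion [x, y, z, w].
In Python, from plant import r, cams, models gives the robot as it stands. The module is installed in compiled form; this text tells all that it offers.
- The arm moves only by the tool jog_arm, never from a script. Its arguments are lists of equal length, an entry for each row: "turn": the turn, a rotation vector about the tool's x, y, z in rad, a list of three; "translation": the shift along the tool's x, y, z in m, a list of three; "grip": the closure, from 0 (fully open) to 1 (shut). In form: {"turn": [[ax, ay, az], ...], "translation": [[tx, ty, tz], ...], "grip": [grip, ...]}. A call has 1 to 20 rows; each row is the pose to reach, as a shift and turn from the pose commanded when the call began, along the tool's axes at that moment; what a row does not reach only later rows make up. A row lasts 1/8 s, in which the tool goes at most 62.5 mm and 10.7 degrees, less where a joint would pass 70% of its speed; a pose out of reach is approached as far as the arm can. A call with a gripper value outside its range is refused whole. The fingers move at their own pace and stop on an object; "force" is the grip in N (left out, the last holds). Time passes only in rows, so rows that repeat a pose let the fingers close. It gives the time, the measured TCP pose, the force, the opening and the grip force at its end, in the units of the state.
- r.get_state(): the state, without advancing time (a new reading comes with each control period).
- cams.snapshot(name): name is "side" or "top" or "wrist"; returns the picture (384x512x3 uint8, red, green, blue); there is no depth.
- cams.camera_params(name): a dict with "fx", "fy", "cx", "cy" (pixels), "eye" and "orientation" of the camera in the world. Camera axes: x right, y up, looking along -z (the intrinsics and any distortion apply to the point x, -y, -z); pixel columns grow to the right and rows downward; lengths in m; the calibration is good to about 2 mm. A picture is of the moment at which its call begins: read the wrist's pose just before it. camera_params takes no time and is no camera call; for the wrist camera it gives the pose at the moment of the call.
- r.finish_job(): hands the job in; it is judged then, once.
Trained networks look in the newest picture that a camera, given by its name, has taken for a name from the list of things; names that differ only in an ending like _2 or _b are one class to them, and where a whole thing is asked for, a point or a joint stands for the part that bears it (a point fixed in the world has none). Each returns a list of dicts, best first, with "p" (0 to 1); they miss things now and then, are a little off and sometimes report something else, mostly with a low value. They report only what shows in the picture. A call takes as long as a camera call. They do not tell look-alikes from the thing itself.
- models.find_in(camera, name): "position" ([x, y, z] in m, in world coordinates, good to about 4 mm: the middle of the surface that is visible of it).
- models.masks_of(camera, name): "pixels" (384x512 bool, what is visible of it).
- models.place_of(camera, name): "position" ([x, y, z] in m, in world coordinates, good to about 4 mm: a listed point, or the origin of a listed thing).
The state is a dict: "clock": time; "q": joint angles; "qd": joint speeds; "joint_torque": joint torques, N m; "tool_pos": TCP position; "eef_rot": TCP orientation; "contact_force": force on the tool from outside, world axes, zero at the start; "moment": the same for the moment, N m; "opening": opening from 0.0 (shut) to 1.0 (fully open); "finger_force": force on a finger pad.
Only numpy, scipy, OpenCV 4.12 (cv2) and the standard library are available. Lean on these libraries where they do the work, as an engineer would, in place of code of your own. Each camera call takes 0.05 s, during which the arm holds its last target. There are 200 camera calls.

## Working session

There is one attempt and no reset: what is moved stays moved. The work goes in short steps, Python scripts to look and compute and a tool call to move; the robot and the scene stay as the last step left them, time stands still between calls to the robot, and variables do not carry over. Pictures are saved under pics/ and viewed, at most 10 in all, crops included, and the job is handed in when it is done.

Besides the shell and the picture viewer there is one more tool, called after "Emit:" by a JSON object that holds its "fn" and its "kwargs", one argument or row to a line. jog_arm: Moves the arm, as the interface text tells. Its arguments: {"type":"object","properties":{"turn":{"type":"array"},"translation":{"type":"array"},"grip":{"type":"array"},"force":{"type":"number"}},"required":["turn","translation","grip"]}

```bash
mkdir -p pics; cat > h.py <<'E'
import numpy as np, cv2
from plant import r, cams, models
from scipy.spatial.transform import Rotation as R
def ray(cam,u,v,z):
    p=cams.camera_params(cam); q=R.from_quat(p["orientation"]) if np.size(p["orientation"])==4 else R.from_matrix(p["orientation"])
    d=q.apply([(u-p["cx"])/p["fx"],-(v-p["cy"])/p["fy"],-1]); e=np.array(p["eye"]); return e+d*(z-e[2])/d[2]
def px(cam,P):
    p=cams.camera_params(cam); q=R.from_quat(p["orientation"]) if np.size(p["orientation"])==4 else R.from_matrix(p["orientation"])
    c=q.inv().apply(np.array(P)-p["eye"]); return np.array([p["cx"]+p["fx"]*c[0]/-c[2], p["cy"]-p["fy"]*c[1]/-c[2]])
def totool(P,st=None):
    st=st or r.get_state(); return R.from_quat(st["eef_rot"]).inv().apply(np.array(P)-st["tool_pos"])
E
python3 - <<'E'
from h import *
print(cams.camera_params("top")); print(r.get_state())
a=cams.snapshot("top"); b=cams.snapshot("side")
cv2.imwrite("pics/top.png",cv2.resize(a[...,::-1],(800,600)));cv2.imwrite("pics/side.png",b[...,::-1])
for n in ["pin","wheel_hole","wheel_top","tensioner","rack","tube_yellow","tube_purple"]:
  for c in ["top","side"]:
    print(n,c,[(np.round(d["position"],3).tolist(),round(d["p"],2)) for d in models.place_of(c,n)][:3])
E
```

```text
{'fx': 491.10625501023014, 'fy': 491.10625501023014, 'cx': 253.1638213775964, 'cy': 198.9031581376455, 'eye': array([ 0.42449419, -0.02311906,  1.3216793 ]), 'orientation': array([-0.02558062,  0.01735132,  0.7099549 , -0.70356848])}
{'clock': 0.0, 'q': array([-1.10121316,  0.68998797, -0.19450798,  1.56632778,  0.15731498,
        0.90248824, -0.21507948]), 'qd': array([-0.0002597 , -0.00058447,  0.00033383, -0.00137999, -0.00028443,
        0.00130254,  0.00033644]), 'joint_torque': array([-2.45878928e-04, -5.27559292e+01, -1.26659866e+00, -1.53432387e+01,
       -5.25467203e-02,  6.54935764e-03,  1.53907226e-04]), 'tool_pos': array([0.26362537, 0.56603219, 0.25691169]), 'eef_rot': array([ 2.16118931e-01,  9.76366622e-01, -9.00636160e-04, -1.25169010e-04]), 'contact_force': array([ 0.09507128, -0.62793051,  0.45893694]), 'moment': array([ 0.01499309,  0.01190933, -0.0134366 ]), 'finger_force': 0.0, 'opening': 1.0038683608606758}
pin top [([0.368, -0.191, -0.002], 0.72), ([0.473, -0.229, 0.018], 0.48), ([0.338, -0.319, -0.0], 0.2)]
pin side [([0.369, -0.191, -0.001], 0.97), ([0.676, -0.21, 0.004], 0.74), ([0.472, -0.222, 0.019], 0.56)]
wheel_hole top [([0.515, 0.067, 0.048], 0.77)]
wheel_hole side [([0.516, 0.065, 0.042], 0.69)]
wheel_top top [([0.545, 0.108, 0.048], 0.9), ([0.475, -0.222, 0.018], 0.69)]
wheel_top side [([0.546, 0.107, 0.042], 0.76), ([0.562, 0.442, 0.002], 0.4)]
tensioner top [([0.544, 0.114, 0.0], 0.84)]
tensioner side [([0.546, 0.111, 0.001], 0.94)]
rack top [([0.468, -0.227, -0.0], 0.62), ([0.546, 0.107, 0.045], 0.24)]
rack side [([0.475, -0.222, 0.0], 0.95), ([0.545, 0.106, 0.041], 0.29)]
tube_yellow top [([0.488, -0.28, 0.016], 0.38)]
tube_yellow side [([0.481, -0.282, 0.016], 0.71)]
tube_purple top [([0.469, -0.225, -0.001], 0.52), ([0.466, -0.162, 0.013], 0.43), ([0.549, 0.11, 0.036], 0.34)]
tube_purple side [([0.544, 0.111, 0.034], 0.27)]
```

View pics/top.png

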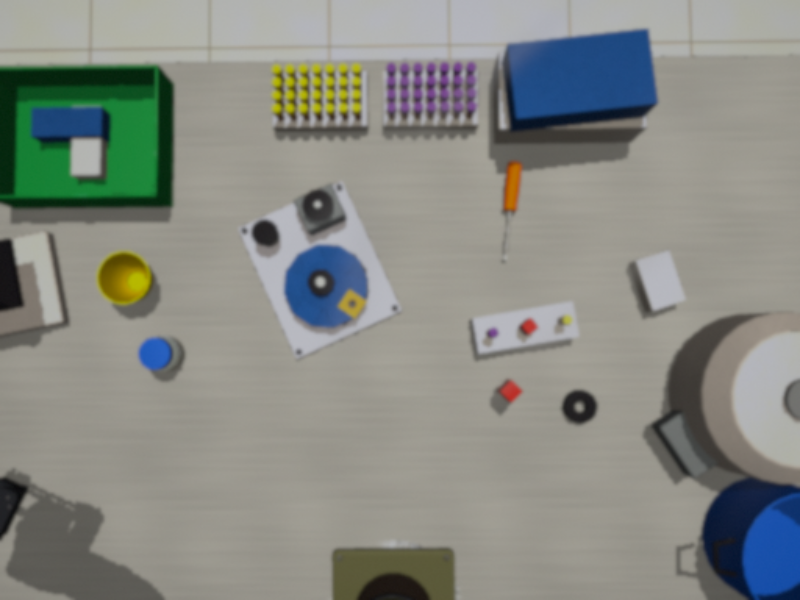

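View pics/side.png

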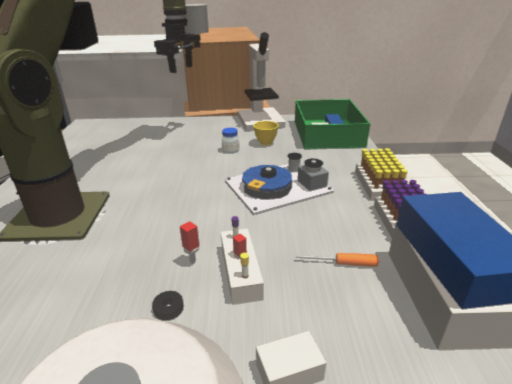

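The red-headed candidates (enlarged top picture) are A at (528,327), standing in the middle hole of the white rack, and B at (510,392), standing on the bench by itself. A fits, because the task says the pin is in the rack. I'll check that in a crop and measure.

```bash
python3 - <<'E'
from h import *
a=cv2.imread("pics/side.png"); t=cams.snapshot("top")[...,::-1].copy()
c1=cv2.resize(a[190:310,150:290],(460,400),interpolation=3); c2=cv2.resize(t[190:270,295:375],(330,330),interpolation=3)
o=np.zeros((400,790,3),np.uint8);o[:,:460]=c1;o[:330,460:]=c2;cv2.imwrite("pics/crop.png",o)
h=cv2.cvtColor(t,cv2.COLOR_BGR2HSV)
red=(((h[...,0]<8)|(h[...,0]>172))&(h[...,1]>140)&(h[...,2]>90)).astype(np.uint8)
n,l,s,c=cv2.connectedComponentsWithStats(red)
for i in range(1,n):
  if s[i,4]>20:
    pts=np.argwhere(l==i)[:,::-1].astype(np.float32); print("red",c[i],s[i,4],cv2.minAreaRect(pts),ray("top",*c[i],0.088),ray("top",*c[i],0.07))
# wheel blue
for nm,lo,hi in [("blue",(100,120,60),(125,255,255)),("yel",(18,120,120),(35,255,255))]:
  m=cv2.inRange(h,lo,hi); n,l,s,c=cv2.connectedComponentsWithStats(m)
  for i in range(1,n):
    if s[i,4]>60: print(nm,c[i],s[i],ray("top",*c[i],0.046))
for n in ["pin"]:
  for c in ["top","side"]: print(c,[(np.round(d["position"],3).tolist(),round(d["p"],2)) for d in models.find_in(c,n)][:4])
E
```

```text
red [337.75510204 208.73469388] 49 ((337.7500305175781, 208.75003051757812), (6.363960266113281, 7.071067810058594), 45.0) [ 0.47286583 -0.22108084  0.088     ] [ 0.47357159 -0.2239692   0.07      ]
red [326.37113402 250.21649485] 97 ((326.25, 250.25), (9.192387580871582, 9.899494171142578), 45.0) [ 0.36951252 -0.19073833  0.088     ] [ 0.36871031 -0.19318398  0.07      ]
blue [372.04357851  48.13327185] [ 326   20   94   57 4337] [ 0.89855802 -0.32641874  0.046     ]
blue [43.00247219 78.04449938] [ 21  69  45  19 809] [0.82892611 0.5467696  0.046     ]
blue [206.01964395 181.62246777] [ 183  158   51   51 1629] [0.54848473 0.11410771 0.046     ]
blue [ 99.03939394 226.04848485] [ 89 216  21  21 330] [0.43509434 0.39329227 0.046     ]
blue [492.5776699  346.35772965] [ 463  311   49   73 2678] [ 0.12098801 -0.61380838  0.046     ]
yel [193.70967742  64.48387097] [191  57   6  16  62] [0.86051829 0.1458853  0.046     ]
yel [ 80.41984733 180.32824427] [ 62 161  34  34 655] [0.55512324 0.44349823 0.046     ]
yel [225.13669065 194.25899281] [217 187  17  16 139] [0.51493461 0.0643281  0.046     ]
top [([0.373, -0.189, 0.096], 0.74), ([0.475, -0.226, 0.091], 0.61)]
side [([0.374, -0.199, 0.07], 0.63), ([0.438, 0.366, 0.046], 0.6)]
```

View pics/crop.png

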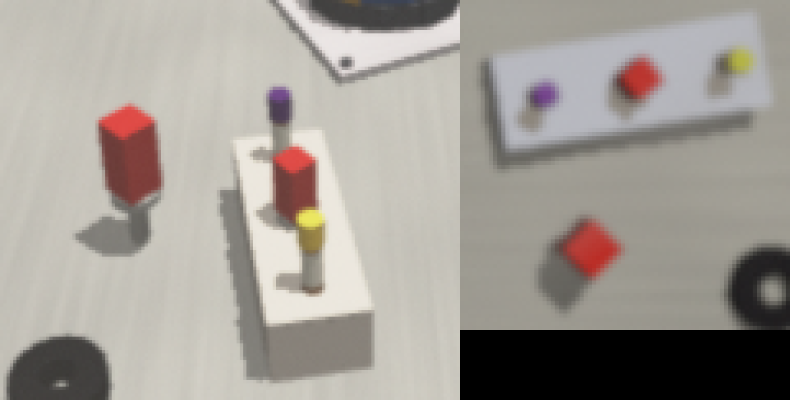

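In the crop, the left view shows B as the larger pin, standing on the bench at (130,150). A, with the smaller head, sits at (295,185) in the rack between the purple and yellow tubes. So A is the pin. I'll move above it for a wrist view.

Emit:
{"fn": "jog_arm", "kwargs": {
  "turn": [
    [0,0,0],
    [0,0,0],
    [0,0,0],
    [0,0,0],
    [0,0,0],
    [0,0,0],
    [0,0,0],
    [0,0,0],
    [0,0,0],
    [0,0,0],
    [0,0,0],
    [0,0,0],
    [0,0,0],
    [0,0,0],
    [0,0,0],
    [0,0,0],
    [0,0,0],
    [0,0,0]
  ],
  "translation": [
    [-0.365,-0.344,0],
    [-0.365,-0.344,0],
    [-0.365,-0.344,0],
    [-0.365,-0.344,0],
    [-0.365,-0.344,0],
    [-0.365,-0.344,0],
    [-0.365,-0.344,0],
    [-0.365,-0.344,0],
    [-0.365,-0.344,0],
    [-0.522,-0.627,0],
    [-0.522,-0.627,0],
    [-0.522,-0.627,0],
    [-0.522,-0.627,0],
    [-0.522,-0.627,0],
    [-0.522,-0.627,0],
    [-0.522,-0.627,0],
    [-0.522,-0.627,0],
    [-0.522,-0.627,0]
  ],
  "grip": [0.5,0.5,0.5,0.5,0.5,0.5,0.5,0.5,0.5,0.5,0.5,0.5,0.5,0.5,0.5,0.5,0.5,0.5]
}}

```text
clock: 3.2
tool_pos: [0.4728, -0.22, 0.2579]
eef_rot: [0.214, 0.977, 0.0, -0.0]
contact_force: [-0.5, 0.4, 0.3]
opening: 0.499
finger_force: 0.0
```

```bash
python3 - <<'E'
from h import *
s=r.get_state(); print(s["clock"],s["tool_pos"],s["eef_rot"],s["opening"],s["contact_force"],s["q"])
w=cams.snapshot("wrist")[...,::-1].copy(); cv2.imwrite("pics/w1.png",w)
h=cv2.cvtColor(w,cv2.COLOR_BGR2HSV)
red=(((h[...,0]<8)|(h[...,0]>172))&(h[...,1]>140)&(h[...,2]>60)).astype(np.uint8)
n,l,s,c=cv2.connectedComponentsWithStats(red)
for i in range(1,n):
  if s[i,4]>100:
    pts=np.argwhere(l==i)[:,::-1].astype(np.float32); print("red",c[i],s[i],h[l==i][:,2].min(),h[l==i][:,2].max(),cv2.minAreaRect(pts),ray("wrist",*c[i],0.09))
print(cams.camera_params("wrist"))
E
```

```text
3.2 [ 0.4727601  -0.22000635  0.25785506] [ 2.14433694e-01  9.76738467e-01  3.95905436e-04 -3.63317257e-05] 0.4991721847740772 [-0.4798839   0.3564927   0.33008545] [ 0.53534796  0.56234472 -0.29764229  1.87217934  0.23261727  0.74085498
  1.24692309]
red [234.71823682  49.55229041] [ 216   28   38   44 1157] 61 148 ((234.48001098632812, 49.63999938964844), (34.05859375, 35.94456481933594), 19.440034866333008) [ 0.37011778 -0.1909959   0.09      ]
red [251.2614841  167.99293286] [239 152  25  33 566] 68 219 ((251.58621215820312, 167.9655303955078), (22.58470916748047, 26.786516189575195), 23.198589324951172) [ 0.46978546 -0.22187377  0.09      ]
{'fx': 321.9617398666138, 'fy': 321.9617398666138, 'cx': 254.3247447961818, 'cy': 184.39249029692047, 'eye': array([ 0.40512529, -0.18928188,  0.38478904]), 'orientation': array([-0.12202798, -0.07887031,  0.53301281,  0.83353823])}
```

View pics/w1.png

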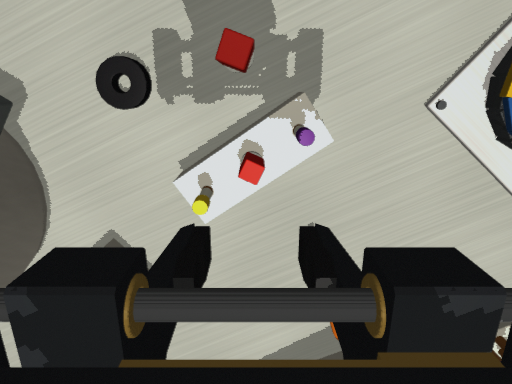

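The wrist view shows the pin in the rack at (251,168), the bigger pin at (235,49), and the tubes at (200,207) yellow and (305,136) purple. I'll fit the head's box model to its silhouette.

```bash
cat >> h.py <<'E'
from scipy.optimize import minimize
def boxfit(img,cam,x0,z0,z1,half=.01,S=8):
    h=cv2.cvtColor(img,cv2.COLOR_BGR2HSV)
    red=(((h[...,0]<8)|(h[...,0]>172))&(h[...,1]>140)&(h[...,2]>50)).astype(np.uint8)
    n,l,s,c=cv2.connectedComponentsWithStats(red)
    u=px(cam,[x0[0],x0[1],(z0+z1)/2]); i=1+np.argmin(np.linalg.norm(c[1:]-u,axis=1)+1000*(s[1:,4]<25))
    x,y,w,hh=s[i,:4]; x-=6;y-=6;w+=12;hh+=12
    m=cv2.resize((l[y:y+hh,x:x+w]==i).astype(np.float32),None,fx=S,fy=S,interpolation=cv2.INTER_LINEAR)
    p=cams.camera_params(cam); q=R.from_quat(p["orientation"]).inv()
    def sil(v):
        k=[[v[0]+half*np.sqrt(2)*np.cos(v[2]+np.pi/4+j*np.pi/2),v[1]+half*np.sqrt(2)*np.sin(v[2]+np.pi/4+j*np.pi/2),z] for z in(z0,z1) for j in range(4)]
        cc=q.apply(np.array(k)-p["eye"]); uv=np.c_[p["cx"]+p["fx"]*cc[:,0]/-cc[:,2],p["cy"]-p["fy"]*cc[:,1]/-cc[:,2]]
        uv=(uv-[x,y]+.5)*S; im=np.zeros(m.shape,np.float32)
        cv2.fillConvexPoly(im,cv2.convexHull(np.round(uv).astype(np.int32)),1); return im
    f=lambda v:np.abs(sil(v)-m).sum()/m.sum()
    best=min((minimize(f,[x0[0],x0[1],a],method="Nelder-Mead",options=dict(initial_simplex=[[x0[0],x0[1],a],[x0[0]+.004,x0[1],a],[x0[0],x0[1]+.004,a],[x0[0],x0[1],a+.3]])) for a in np.arange(0,1.57,.26)),key=lambda o:o.fun)
    return best.x,best.fun
E
python3 - <<'E'
from h import *
print(boxfit(cv2.imread("pics/w1.png"),"wrist",[.472,-.222],.05,.09))
t=cams.snapshot("top")[...,::-1].copy(); print(boxfit(t,"top",[.472,-.222],.05,.09))
w=cv2.imread("pics/w1.png");h=cv2.cvtColor(w,cv2.COLOR_BGR2HSV)
for n,lo,hi in [("yel",(22,150,100),(35,255,255)),("pur",(130,80,50),(160,255,255))]:
  m=cv2.inRange(h[:260],lo,hi);k,l,s,c=cv2.connectedComponentsWithStats(m)
  for i in range(1,k):
    if s[i,4]>40: print(n,c[i],s[i,4],ray("wrist",*c[i],.092))
E
```

```text
(array([ 0.47298699, -0.22387473,  0.77538628]), np.float64(0.12300524860620499))
(array([ 0.472, -0.222,  0.   ]), np.float64(1.0))
yel [509.29310345  90.62068966] 58 [0.50099909 0.01191318 0.092     ]
yel [199.50828729 206.33149171] 181 [ 0.48283113 -0.28372155  0.092     ]
pur [305.57990868 136.89041096] 219 [ 0.46366618 -0.1649678   0.092     ]
```

Emit:
{"fn": "jog_arm", "kwargs": {
  "turn": [
    [0,0,0.18],
    [0,0,0.363],
    [0,0,0.363],
    [0,0,0.363],
    [0,0,0.363],
    [0,0,0.363],
    [0,0,0.363],
    [0,0,0.363],
    [0,0,0.363],
    [0,0,0.363],
    [0,0,0.363],
    [0,0,0.363],
    [0,0,0.363]
  ],
  "translation": [
    [-0.0018,-0.0032,0],
    [-0.0018,-0.0032,0.04],
    [-0.0018,-0.0032,0.09],
    [-0.0018,-0.0032,0.13],
    [-0.0018,-0.0032,0.16],
    [-0.0018,-0.0032,0.175],
    [-0.0018,-0.0032,0.185],
    [-0.0018,-0.0032,0.185],
    [-0.0018,-0.0032,0.185],
    [-0.0018,-0.0032,0.185],
    [-0.0018,-0.0032,0.185],
    [-0.0018,-0.0032,0.185],
    [-0.0018,-0.0032,0.185]
  ],
  "grip": [0.5,0.5,0.5,0.5,0.5,0.5,0.5,0.5,1,1,1,1,1],
  "force": 25
}}

```text
clock: 4.92
tool_pos: [0.4732, -0.2257, 0.0733]
eef_rot: [0.389, 0.921, 0.0, 0.001]
contact_force: [-0.2, 1.7, 6.5]
opening: 0.227
finger_force: 25.0
```

Emit:
{"fn": "jog_arm", "kwargs": {
  "turn": [
    [0,0,0],
    [0,0,0],
    [0,0,0],
    [0,0,0],
    [0,0,0],
    [0,0,0],
    [0,0,0]
  ],
  "translation": [
    [0,0,-0.01],
    [0,0,-0.03],
    [0,0,-0.06],
    [0,0,-0.1],
    [0,0,-0.14],
    [0,0,-0.167],
    [0,0,-0.167]
  ],
  "grip": [1,1,1,1,1,1,1]
}}

```text
clock: 5.8
tool_pos: [0.4733, -0.2264, 0.2416]
eef_rot: [0.389, 0.921, -0.0, 0.002]
contact_force: [-0.2, 0.3, -1.5]
opening: 0.227
finger_force: 25.0
```

```bash
python3 - <<'E'
from h import *
s=r.get_state(); print(s["clock"],s["tool_pos"],s["eef_rot"],s["opening"],s["contact_force"],s["q"])
a=cams.snapshot("side")[...,::-1].copy(); t=cams.snapshot("top")[...,::-1].copy()
w=cams.snapshot("wrist")[...,::-1].copy()
o=np.zeros((600,800,3),np.uint8); o[:384,:288]=w[:, :512:1][:, 112:400]; o[:384,288:]=a
cv2.imwrite("pics/lift.png",o); cv2.imwrite("pics/w2.png",w)
for c in ["side","wrist"]:
  for n in ["pin_tip","pin"]: print(c,n,[(np.round(d["position"],3).tolist(),round(d["p"],2)) for d in models.place_of(c,n)][:3])
for n in ["wheel_hole","wheel_top"]: print(n,[(np.round(d["position"],4).tolist(),round(d["p"],2)) for d in models.place_of("top",n)][:2])
E
```

```text
5.8 [ 0.47325561 -0.22643181  0.24161349] [ 3.89138470e-01  9.21177163e-01 -9.71297747e-05  1.96877289e-03] 0.22687255564880565 [-0.15480567  0.32051194 -1.54327695] [ 0.47829814  0.58062071 -0.19142049  1.88871379  0.16682487  0.68358729
  0.95965248]
side pin_tip [([0.676, -0.209, -0.002], 0.67), ([0.475, -0.228, 0.185], 0.61), ([0.368, -0.192, -0.0], 0.6)]
side pin [([0.372, -0.191, -0.0], 0.92), ([0.471, -0.223, 0.187], 0.75)]
wrist pin_tip [([0.472, -0.227, 0.183], 0.94)]
wrist pin [([0.369, -0.192, 0.001], 0.97), ([0.47, -0.224, 0.182], 0.7)]
wheel_hole [([0.5176, 0.0658, 0.0478], 0.64)]
wheel_top [([0.5466, 0.1087, 0.0495], 0.76), ([0.3406, -0.318, -0.001], 0.42)]
```

View pics/lift.png

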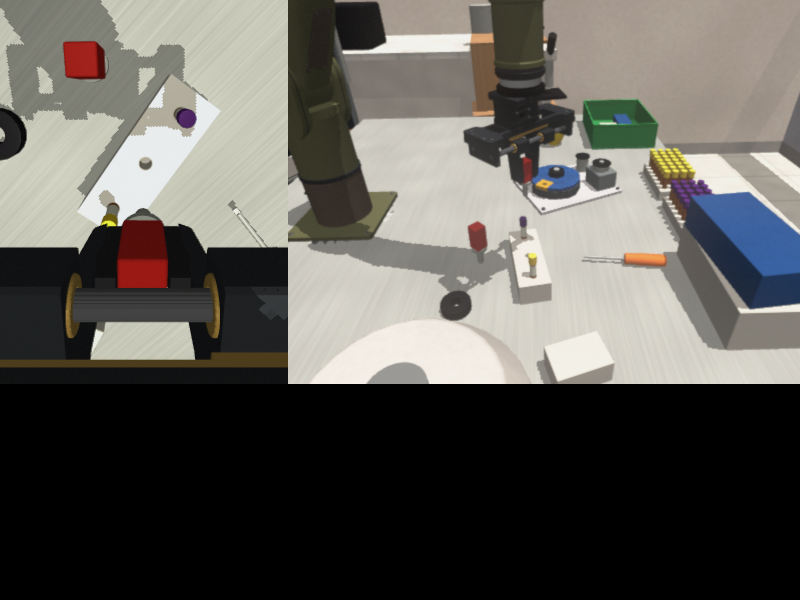

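The pin is in the gripper at (142,250). The rack hole at (145,162) is empty and both tubes are still standing. Next I'll move over the wheel hole.

Emit:
{"fn": "jog_arm", "kwargs": {
  "turn": [
    [0,0,0],
    [0,0,0],
    [0,0,0],
    [0,0,0],
    [0,0,0],
    [0,0,0],
    [0,0,0],
    [0,0,0],
    [0,0,0]
  ],
  "translation": [
    [0.03,0.04,0],
    [0.06,0.08,0],
    [0.09,0.12,0],
    [0.12,0.16,0],
    [0.15,0.195,0],
    [0.17,0.22,0],
    [0.1795,0.2344,0],
    [0.1795,0.2344,0],
    [0.1795,0.2344,0]
  ],
  "grip": [1,1,1,1,1,1,1,1,1]
}}

```text
clock: 7.38
tool_pos: [0.5152, 0.0643, 0.2395]
eef_rot: [0.39, 0.921, -0.001, -0.0]
contact_force: [-0.1, 0.4, -2.5]
opening: 0.225
finger_force: 25.0
```

```bash
python3 - <<'E'
from h import *
s=r.get_state(); print(s["clock"],s["tool_pos"],s["eef_rot"],s["opening"],s["contact_force"])
w=cams.snapshot("wrist")[...,::-1].copy(); P=cams.camera_params("wrist"); print(P)
cv2.imwrite("pics/w3.png",w)
o=np.zeros((450,800,3),np.uint8); o[:,:450]=cv2.resize(w[120:270,180:330],(450,450),interpolation=0); o[:256,450:]=cv2.resize(w[0:256],(350,256))
cv2.imwrite("pics/w3c.png",o)
h=cv2.cvtColor(w,cv2.COLOR_BGR2HSV)
for nm,lo,hi in [("blue",(100,120,40),(125,255,255)),("yel",(18,120,80),(35,255,255))]:
  m=cv2.inRange(h,lo,hi); n,l,st,c=cv2.connectedComponentsWithStats(m)
  for i in range(1,n):
    if st[i,4]>100: print(nm,c[i],st[i],ray("wrist",*c[i],0.046))
for n in ["wheel_hole","wheel_top","pin_tip"]: print(n,[(np.round(d["position"],4).tolist(),round(d["p"],2)) for d in models.place_of("wrist",n)][:2])
T=R.from_quat(s["eef_rot"]);tp=np.array(s["tool_pos"])
for dx in (-.004,0,.004): print(dx,[px("wrist",tp+T.apply([dx+a,0,z])).round(1).tolist() for a,z in ((.012,.0217),(.012,.0267),(.01,.0217))])
E
```

```text
7.375 [0.51523041 0.06428831 0.23954216] [ 3.89991167e-01  9.20818277e-01 -7.68759407e-04 -6.27218397e-07] 0.2253567822323939 [-0.14972252  0.40516135 -2.46725324]
{'fx': 321.9617398666138, 'fy': 321.9617398666138, 'cx': 254.3247447961818, 'cy': 184.39249029692047, 'eye': array([0.46348917, 0.11775319, 0.36647709]), 'orientation': array([-0.13492789, -0.05438844,  0.37124212,  0.91706905])}
blue [310.71566797 146.55126464] [  238    80   138   138 11782] [0.54347006 0.11632898 0.046     ]
yel [254.79121864 162.7374552 ] [ 234  143   42   40 1116] [0.51471386 0.0653323  0.046     ]
yel [180.95789474 309.65614035] [178 278   8  60 285] [ 0.57545788 -0.12225234  0.046     ]
yel [327.78       309.60666667] [324 278   8  60 300] [ 0.69952384 -0.00195749  0.046     ]
yel [498.31446541 331.83018868] [487 322  22  25 318] [0.87058769 0.11969323 0.046     ]
yel [487.08206107 348.64503817] [471 332  32  36 524] [0.88198493 0.09594565 0.046     ]
yel [468.72853828 356.58468677] [455 344  34  24 431] [0.87591659 0.0731848  0.046     ]
yel [449.06578947 360.94078947] [440 355  22  12 152] [0.86397331 0.05222225 0.046     ]
wheel_hole [([0.5154, 0.0657, 0.048], 0.7)]
wheel_top [([0.5453, 0.1053, 0.046], 0.81)]
pin_tip [([0.5117, 0.0679, 0.1803], 0.85), ([0.3728, -0.1879, 0.0017], 0.56)]
-0.004 [[253.1, 226.7], [253.2, 222.7], [253.1, 230.3]]
0 [[253.1, 219.3], [253.2, 215.5], [253.1, 223.0]]
0.004 [[253.1, 211.8], [253.1, 208.2], [253.1, 215.6]]
```

View pics/w3c.png

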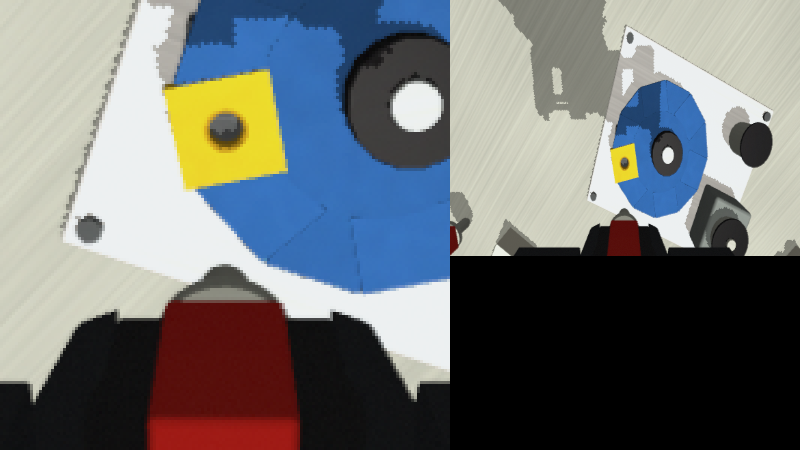

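The crop (3x, origin (180,120)) shows the hole rim at (226,131), i.e. image (255.3,163.7). The pin tip is at (225,265), i.e. (255,208.3), and the collar edge is near row 215. I'll fit the pin's offset in the grip.

```bash
python3 - <<'E'
from h import *
from scipy.optimize import least_squares
s=r.get_state();T=R.from_quat(s["eef_rot"]);tp=np.array(s["tool_pos"])
w=cv2.imread("pics/w3.png"); print(w[200:224,255].tolist()); print(w[254:266,255].tolist())
F=[(.01,-.073,259.2),(.01,-.033,220.8),(.012,-.033,215.5),(.012,-.028,212.3),(.003,0,208.4)]
def res(v,full=False):
    o=[]
    for x,z,row in F:
        a=v[2]; X=x*np.cos(a)+z*np.sin(a); Z=-x*np.sin(a)+z*np.cos(a)
        o.append(px("wrist",tp+T.apply([v[0]+X,0,v[1]+Z]))[1]-row)
    return np.array(o+[v[2]/.02])
o=least_squares(res,[0,.056,0],x_scale=[.001,.001,.01]); print(o.x,res(o.x))
H=ray("wrist",255.3,163.7,.046); print("hole",H)
y=[(px("wrist",tp+T.apply([o.x[0],y,o.x[1]]))[0]) for y in (-.002,0,.002)]; print(y)
# hole centroid: dark blob inside yellow
h=cv2.cvtColor(w,cv2.COLOR_BGR2HSV); m=cv2.inRange(h,(18,120,150),(35,255,255))
c,_=cv2.findContours(m[130:200,220:290],cv2.RETR_CCOMP,cv2.CHAIN_APPROX_NONE)
for k in c:
  if len(k)>10: M=cv2.moments(k);u=M["m10"]/M["m00"]+220,M["m01"]/M["m00"]+130;print(len(k),u,M["m00"],ray("wrist",*u,.046))
# wheel disc: ellipse of hull
b=cv2.inRange(h,(100,120,30),(125,255,255))|cv2.inRange(h,(18,120,80),(35,255,255)); b[225:]=0
c,_=cv2.findContours(b,0,2);k=max(c,key=cv2.contourArea)
P=np.array([ray("wrist",*q,.046)[:2] for q in cv2.convexHull(k)[:,0].astype(float)]); print(cv2.minEnclosingCircle((P*1000).astype(np.float32)))
E
```

```text
[[239, 240, 236], [240, 240, 236], [240, 240, 237], [241, 240, 237], [241, 240, 237], [241, 240, 237], [241, 240, 237], [236, 235, 231], [109, 113, 111], [64, 70, 70], [65, 70, 70], [65, 71, 71], [68, 75, 73], [69, 75, 73], [70, 76, 75], [88, 98, 96], [127, 139, 138], [128, 140, 139], [129, 140, 139], [124, 134, 136], [66, 72, 110], [9, 12, 86], [11, 14, 87], [11, 13, 87]]
[[12, 16, 88], [14, 17, 88], [13, 16, 88], [13, 14, 89], [10, 13, 95], [15, 19, 119], [17, 24, 140], [19, 24, 147], [20, 25, 153], [21, 26, 158], [21, 27, 159], [22, 27, 159]]
[-0.0009208   0.06096045  0.00612122] [ 0.13621622 -1.2073296   0.51992683  0.08227568  0.51486641  0.3060609 ]
hole [0.51598416 0.06584988 0.046     ]
[np.float64(250.99465531075998), np.float64(254.18871632561186), np.float64(257.38272409749334)]
132 (254.8371817643576, 162.7322380106572) 1126.0 [0.51494154 0.06624629 0.046     ]
36 (254.9552845528455, 162.97560975609755) 123.0 [0.51520482 0.06614789 0.046     ]
((544.1209106445312, 108.91757202148438), 71.70601654052734)
```

Emit:
{"fn": "jog_arm", "kwargs": {
  "turn": [
    [0,0,0],
    [0,0,0],
    [0,0,0],
    [0,0,0],
    [0,0,0],
    [0,0,0],
    [0,0,0],
    [0,0,0]
  ],
  "translation": [
    [0.001,0.001,0.02],
    [0.001,0.001,0.05],
    [0.001,0.001,0.08],
    [0.001,0.001,0.105],
    [0.001,0.001,0.12],
    [0.001,0.001,0.127],
    [0.001,0.001,0.127],
    [0.001,0.001,0.127]
  ],
  "grip": [1,1,1,1,1,1,1,1]
}}

```text
clock: 8.57
tool_pos: [0.5159, 0.0678, 0.1134]
eef_rot: [0.389, 0.921, 0.0, 0.001]
contact_force: [0.4, 0.1, -1.1]
opening: 0.223
finger_force: 25.0
```

```bash
python3 - <<'E'
from h import *
s=r.get_state(); print(s["clock"],s["tool_pos"],s["contact_force"],s["moment"])
w=cams.snapshot("wrist")[...,::-1].copy(); cv2.imwrite("pics/w4.png",w)
a=cams.snapshot("side")[...,::-1].copy(); cv2.imwrite("pics/s4.png",a)
o=np.zeros((450,800,3),np.uint8); o[:,:450]=cv2.resize(w[130:280,180:330],(450,450),interpolation=0); o[:350,450:]=cv2.resize(a[135:205,220:290],(350,350),interpolation=2)
cv2.imwrite("pics/w4c.png",o)
E
```

```text
8.575 [0.51593098 0.06781572 0.11342034] [ 0.4424702   0.1297442  -1.13482418] [-0.03290411  0.01386501 -0.0028041 ]
```

View pics/w4c.png

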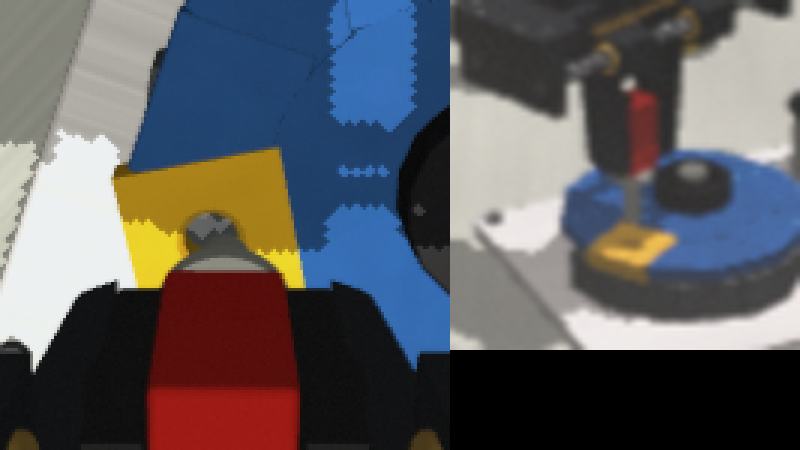

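```bash
python3 - <<'E'
from h import *
s=r.get_state();T=R.from_quat(s["eef_rot"]);tp=np.array(s["tool_pos"]);print(tp,s["q"])
for row in (207,209,211): print(row,T.inv().apply(ray("wrist",250.7,row,.046)-tp))
# predicted rim for candidate hole centres (tool xy)
for hx in (-.003,0,.003):
  C=tp+T.apply([hx,-.0022,0]);C[2]=.046
  a=np.linspace(0,6.28,60); U=np.array([px("wrist",C+[.0075*np.cos(t),.0075*np.sin(t),0]) for t in a]); print(hx,U.min(0),U.max(0))
w=cv2.imread("pics/w4.png"); g=cv2.cvtColor(w,cv2.COLOR_BGR2HSV)
print("\n".join(" ".join("%3d/%3d"%(g[y,x,1],g[y,x,2]) for x in range(239,266,2)) for y in range(197,220)))
print([(np.round(d["position"],4).tolist(),round(d["p"],2)) for d in models.place_of("wrist","pin_tip")][:2],[(np.round(d["position"],4).tolist(),round(d["p"],2)) for d in models.place_of("wrist","wheel_hole")][:2])
E
```

```text
[0.5158554  0.06782912 0.1134122 ] [-0.16606146  0.78695193 -0.08792329  2.00029864  0.17736303  0.36003618
  0.37765635]
207 [ 0.00088532 -0.00223744  0.06740888]
209 [-0.00049074 -0.00224183  0.06740986]
211 [-0.00187207 -0.00224624  0.06741083]
-0.003 [239.06582577 201.63926677] [262.2306878  223.23949265]
0 [239.00253819 197.20727729] [262.26384546 218.98782132]
0.003 [238.93872139 192.73782836] [262.29728033 214.70095787]
215/167 218/166 216/165 217/166 217/166 217/166 220/166 217/166 217/167 218/166 218/167 218/167 218/167 215/167
217/166 217/166 218/165 217/166 217/166 218/166 217/166 217/167 217/167 215/167 217/167 216/168 218/167 217/167
218/165 217/166 217/166 217/166 218/164 217/162 217/156 215/164 215/166 218/166 215/167 217/167 218/166 215/167
217/166 218/166 217/166 215/160 209/144 183/128 206/125 214/137 219/156 217/166 218/166 220/166 217/167 218/166
217/166 218/166 217/160 195/128 127/130  51/116  81/ 72 184/112 216/132 218/157 217/167 217/167 217/167 218/167
215/166 219/163 214/131  87/112   4/116   5/ 98   4/ 62  13/ 60 157/117 218/137 218/166 218/166 217/167 217/1
[... 1276 characters left out ...]
21/ 74  17/ 74  20/ 75  23/ 76  21/ 74  21/ 74  17/ 73  17/ 74 176/174
210/234 204/190  17/ 74  21/ 74  20/ 75  19/ 79  18/ 84  24/ 97  24/ 97  21/ 85  22/ 81  20/ 77  20/ 75  24/ 75
207/228 100/ 99  21/ 74  22/ 80  20/ 89  20/115  22/139  22/139  22/138  22/138  20/125  21/ 96  19/ 81  20/ 75
157/143  21/ 74  19/ 79  20/114  22/140  22/140  22/140  22/140  24/141  22/140  20/139  22/140  19/120  22/ 82
 18/ 71  19/ 79  20/117  22/141  24/141  20/141  22/140  20/141  18/140  20/140  22/141  18/140  18/141  21/122
 32/ 72  28/111  23/135  23/136  23/136  24/136  23/136  23/136  23/136  24/137  23/136  22/137  23/136  23/136
[([0.5153, 0.0695, 0.0567], 0.59)] [([0.5162, 0.0646, 0.0452], 0.64)]
```

Emit:
{"fn": "jog_arm", "kwargs": {
  "turn": [
    [0,0,0],
    [0,0,0],
    [0,0,0],
    [0,0,0],
    [0,0,0],
    [0,0,0]
  ],
  "translation": [
    [-0.0015,-0.0028,0],
    [-0.0015,-0.0028,0.002],
    [-0.0015,-0.0028,0.005],
    [-0.0015,-0.0028,0.008],
    [-0.0015,-0.0028,0.011],
    [-0.0015,-0.0028,0.011]
  ],
  "grip": [1,1,1,1,1,1]
}}

```text
clock: 9.52
tool_pos: [0.5143, 0.0648, 0.1014]
eef_rot: [0.389, 0.921, -0.0, -0.0]
contact_force: [-0.1, 0.6, -0.9]
opening: 0.224
finger_force: 25.0
```

Emit:
{"fn": "jog_arm", "kwargs": {
  "turn": [
    [0,0,0],
    [0,0,0],
    [0,0,0],
    [0,0,0]
  ],
  "translation": [
    [0,0,0.002],
    [0,0,0.004],
    [0,0,0.006],
    [0,0,0.006]
  ],
  "grip": [1,1,1,1]
}}

```text
clock: 10.02
tool_pos: [0.5147, 0.0646, 0.0956]
eef_rot: [0.389, 0.921, 0.0, 0.0]
contact_force: [0.7, -0.2, -1.7]
opening: 0.226
finger_force: 25.0
```

Emit:
{"fn": "jog_arm", "kwargs": {
  "turn": [
    [0,0,0],
    [0,0,0],
    [0,0,0],
    [0,0,0]
  ],
  "translation": [
    [0,0,0.001],
    [0,0,0.002],
    [0,0,0.003],
    [0,0,0.003]
  ],
  "grip": [1,1,1,1]
}}

```text
clock: 10.52
tool_pos: [0.5147, 0.0646, 0.0927]
eef_rot: [0.389, 0.921, 0.0, 0.0]
contact_force: [2.5, -0.1, -0.7]
opening: 0.222
finger_force: 25.0
```

Emit:
{"fn": "jog_arm", "kwargs": {
  "turn": [
    [0,0,0],
    [0,0,0],
    [0,0,0]
  ],
  "translation": [
    [0,0,0.001],
    [0,0,0.002],
    [0,0,0.002]
  ],
  "grip": [1,1,1]
}}

```text
clock: 10.9
tool_pos: [0.5147, 0.0647, 0.0907]
eef_rot: [0.389, 0.921, 0.0, 0.0]
contact_force: [2.4, -0.7, -0.4]
opening: 0.224
finger_force: 25.0
```

Emit:
{"fn": "jog_arm", "kwargs": {
  "turn": [
    [0,0,0],
    [0,0,0],
    [0,0,0]
  ],
  "translation": [
    [0,0,0.001],
    [0,0,0.002],
    [0,0,0.002]
  ],
  "grip": [1,1,1]
}}

```text
clock: 11.28
tool_pos: [0.5148, 0.0647, 0.0898]
eef_rot: [0.389, 0.921, 0.0, 0.001]
contact_force: [0.3, -2.8, 11.7]
opening: 0.228
finger_force: 25.0
```

```bash
python3 - <<'E'
from h import *
s=r.get_state();print(s["contact_force"],s["moment"])
w=cams.snapshot("wrist")[...,::-1].copy(); a=cams.snapshot("side")[...,::-1].copy()
o=np.zeros((450,800,3),np.uint8); o[:,:450]=cv2.resize(w[130:280,180:330],(450,450),interpolation=0); o[:350,450:]=cv2.resize(a[135:205,220:290],(350,350),interpolation=2)
cv2.imwrite("pics/w5c.png",o)
E
```

```text
[ 0.26004554 -2.75413444 11.67889461] [-0.37967291  0.00561628 -0.02689295]
```

View pics/w5c.png

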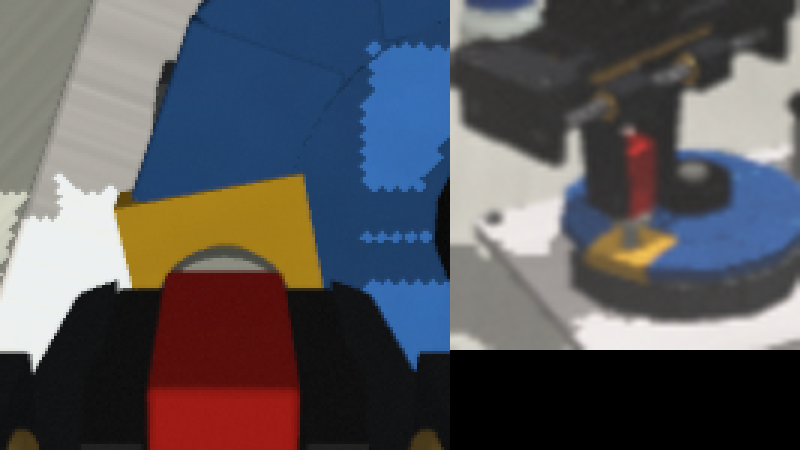

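The pin tip now stands on the plate: TCP z is 0.090, and the side crop shows the collar about 16 mm above the wheel. I'll work out the arc table in tool axes.

```bash
python3 - <<'E'
from h import *
T=R.from_quat(r.get_state()["eef_rot"]);A=np.array([.5462,.1087]);f=np.radians(234.5)
p=lambda t:A+.054*np.array([np.cos(f+t),np.sin(f+t)])
for t in np.arange(0,1.41,.05):
    q=p(t); print(round(t,2),q.round(4),(T.inv().apply([*(q-p(0)),0])[:2]*1000).round(1), "rad",np.round((q-A)/.054,2))
E
```

```text
0.0 [0.5148 0.0647] [0. 0.] rad [-0.58 -0.81]
0.05 [0.5171 0.0632] [-2.6  0.5] rad [-0.54 -0.84]
0.1 [0.5194 0.0618] [-5.3  1.2] rad [-0.5  -0.87]
0.15 [0.5218 0.0605] [-7.8  2. ] rad [-0.45 -0.89]
0.2 [0.5242 0.0594] [-10.4   3. ] rad [-0.41 -0.91]
0.25 [0.5267 0.0583] [-12.8   4. ] rad [-0.36 -0.93]
0.3 [0.5292 0.0574] [-15.3   5.2] rad [-0.31 -0.95]
0.35 [0.5318 0.0567] [-17.6   6.5] rad [-0.27 -0.96]
0.4 [0.5344 0.056 ] [-19.9   7.9] rad [-0.22 -0.98]
0.45 [0.5371 0.0555] [-22.2   9.5] rad [-0.17 -0.99]
0.5 [0.5398 0.0551] [-24.3  11.1] rad [-0.12 -0.99]
0.55 [0.5424 0.0548] [-26.4  12.9] rad [-0.07 -1.  ]
0.6 [0.5451 0.0547] [-28.3  14.7] rad [-0.02 -1.  ]
0.65 [0.5478 0.0547] [-30.2  16.7] rad [ 0.03 -1.  ]
0.7 [0.5505 0.0549] [-32.   18.7] rad [ 0.08 -1.  ]
0.75 [0.5532 0.0552] [-33.6  20.8] rad [ 0.13 -0.99]
0.8 [0.5559 0.0556] [-35.2  23. ] rad [ 0.18 -0.98]
0.85 [0.5585 0.0561] [-36.6  25.3] rad [ 0.23 -0.97]
0.9 [0.5611 0.0568] [-38.   27.6] rad [ 0.28 -0.96]
0.95 [0.5637 0.0576] [-39.2  30.1] rad [ 0.32 -0.95]
1.0 [0.5663 0.0586] [-40.3  32.5] rad [ 0.37 -0.93]
1.05 [0.5687 0.0596] [-41.3  35. ] rad [ 0.42 -0.91]
1.1 [0.5712 0.0608] [-42.1  37.6] rad [ 0.46 -0.89]
1.15 [0.5735 0.0621] [-42.8  40.2] rad [ 0.51 -0.86]
1.2 [0.5758 0.0635] [-43.4  42.9] rad [ 0.55 -0.84]
1.25 [0.578  0.0651] [-43.8  45.5] rad [ 0.59 -0.81]
1.3 [0.5802 0.0667] [-44.1  48.2] rad [ 0.63 -0.78]
1.35 [0.5822 0.0685] [-44.3  50.9] rad [ 0.67 -0.74]
1.4 [0.5842 0.0703] [-44.4  53.6] rad [ 0.7  -0.71]
```

Emit:
{"fn": "jog_arm", "kwargs": {
  "turn": [
    [0,0,0],
    [0,0,0],
    [0,0,0],
    [0,0,0],
    [0,0,0],
    [0,0,0]
  ],
  "translation": [
    [0,0,-0.002],
    [-0.0026,0.0005,-0.002],
    [-0.0053,0.0012,-0.002],
    [-0.0078,0.002,-0.002],
    [-0.0104,0.003,-0.002],
    [-0.0104,0.003,-0.002]
  ],
  "grip": [1,1,1,1,1,1],
  "force": 35
}}

```text
clock: 12.12
tool_pos: [0.5234, 0.0596, 0.0903]
eef_rot: [0.389, 0.921, -0.0, -0.001]
contact_force: [-2.5, 3.4, -2.0]
opening: 0.224
finger_force: 35.0
```

Emit:
{"fn": "jog_arm", "kwargs": {
  "turn": [
    [0,0,0],
    [0,0,0],
    [0,0,0],
    [0,0,0],
    [0,0,0]
  ],
  "translation": [
    [-0.0023,0.0012,0],
    [-0.0046,0.0026,0],
    [-0.0069,0.0039,0],
    [-0.0092,0.0053,0],
    [-0.0092,0.0053,0.0003]
  ],
  "grip": [1,1,1,1,1]
}}

```text
clock: 12.75
tool_pos: [0.5342, 0.0561, 0.0905]
eef_rot: [0.389, 0.921, -0.0, 0.0]
contact_force: [-4.3, 2.3, 1.0]
opening: 0.222
finger_force: 35.0
```

Emit:
{"fn": "jog_arm", "kwargs": {
  "turn": [
    [0,0,0],
    [0,0,0],
    [0,0,0]
  ],
  "translation": [
    [0,0,0.0005],
    [0,0,0.001],
    [0,0,0.001]
  ],
  "grip": [1,1,1]
}}

```text
clock: 13.12
tool_pos: [0.5342, 0.056, 0.0901]
eef_rot: [0.389, 0.921, -0.0, 0.0]
contact_force: [-4.4, 0.5, 6.9]
opening: 0.226
finger_force: 35.0
```

Emit:
{"fn": "jog_arm", "kwargs": {
  "turn": [
    [0,0,0],
    [0,0,0],
    [0,0,0]
  ],
  "translation": [
    [-0.0012,0.0008,-0.0002],
    [-0.0023,0.0016,-0.0002],
    [-0.0023,0.0016,-0.0002]
  ],
  "grip": [1,1,1]
}}

```text
clock: 13.5
tool_pos: [0.5348, 0.0558, 0.0901]
eef_rot: [0.389, 0.921, -0.001, -0.002]
contact_force: [-8.4, 2.3, 8.6]
opening: 0.225
finger_force: 35.0
```

Emit:
{"fn": "jog_arm", "kwargs": {
  "turn": [
    [0,0,0],
    [0,0,0],
    [0,0,0],
    [0,0,0]
  ],
  "translation": [
    [0,0,-0.0003],
    [0,0,-0.0006],
    [0,0,-0.0006],
    [0,0,-0.0006]
  ],
  "grip": [1,1,1,1]
}}

```text
clock: 14.0
tool_pos: [0.535, 0.0558, 0.0902]
eef_rot: [0.389, 0.921, -0.001, -0.002]
contact_force: [-6.9, 1.8, 3.3]
opening: 0.227
finger_force: 35.0
```

Emit:
{"fn": "jog_arm", "kwargs": {
  "turn": [
    [0,0,0],
    [0,0,0],
    [0,0,0]
  ],
  "translation": [
    [-0.0011,0.0008,0],
    [-0.0021,0.0016,0],
    [-0.0021,0.0016,0]
  ],
  "grip": [1,1,1]
}}

```text
clock: 14.38
tool_pos: [0.5374, 0.0555, 0.0901]
eef_rot: [0.389, 0.921, -0.001, -0.002]
contact_force: [-8.3, 2.2, 2.9]
opening: 0.226
finger_force: 35.0
```

Emit:
{"fn": "jog_arm", "kwargs": {
  "turn": [
    [0,0,0],
    [0,0,0],
    [0,0,0]
  ],
  "translation": [
    [-0.0011,0.0009,0],
    [-0.0021,0.0018,0],
    [-0.0021,0.0018,0]
  ],
  "grip": [1,1,1]
}}

```text
clock: 14.75
tool_pos: [0.5398, 0.0552, 0.0901]
eef_rot: [0.389, 0.921, -0.001, -0.002]
contact_force: [-7.6, 1.6, 4.6]
opening: 0.224
finger_force: 35.0
```

Emit:
{"fn": "jog_arm", "kwargs": {
  "turn": [
    [0,0,0],
    [0,0,0],
    [0,0,0]
  ],
  "translation": [
    [-0.001,0.0009,0],
    [-0.0019,0.0018,0],
    [-0.0019,0.0018,0]
  ],
  "grip": [1,1,1]
}}

```text
clock: 15.12
tool_pos: [0.542, 0.055, 0.0901]
eef_rot: [0.389, 0.921, -0.002, -0.002]
contact_force: [-8.8, 1.3, 5.1]
opening: 0.227
finger_force: 35.0
```

Emit:
{"fn": "jog_arm", "kwargs": {
  "turn": [
    [0,0,0],
    [0,0,0],
    [0,0,0]
  ],
  "translation": [
    [-0.001,0.001,-0.0001],
    [-0.0019,0.002,-0.0001],
    [-0.0019,0.002,-0.0001]
  ],
  "grip": [1,1,1]
}}

```text
clock: 15.5
tool_pos: [0.5445, 0.0548, 0.0901]
eef_rot: [0.389, 0.921, -0.002, -0.003]
contact_force: [-9.6, 1.8, 5.0]
opening: 0.222
finger_force: 35.0
```

Emit:
{"fn": "jog_arm", "kwargs": {
  "turn": [
    [0,0,0],
    [0,0,0],
    [0,0,0]
  ],
  "translation": [
    [-0.0009,0.001,-0.0002],
    [-0.0018,0.002,-0.0002],
    [-0.0018,0.002,-0.0002]
  ],
  "grip": [1,1,1]
}}

```text
clock: 15.88
tool_pos: [0.5474, 0.0547, 0.0901]
eef_rot: [0.389, 0.921, -0.002, -0.002]
contact_force: [-8.4, 2.1, 2.4]
opening: 0.22
finger_force: 35.0
```

Emit:
{"fn": "jog_arm", "kwargs": {
  "turn": [
    [0,0,0],
    [0,0,0],
    [0,0,0]
  ],
  "translation": [
    [-0.0008,0.0011,0],
    [-0.0016,0.0021,0],
    [-0.0016,0.0021,0]
  ],
  "grip": [1,1,1]
}}

```text
clock: 16.25
tool_pos: [0.5497, 0.0548, 0.0902]
eef_rot: [0.389, 0.921, -0.002, -0.003]
contact_force: [-8.5, 0.2, 3.7]
opening: 0.225
finger_force: 35.0
```

Emit:
{"fn": "jog_arm", "kwargs": {
  "turn": [
    [0,0,0],
    [0,0,0],
    [0,0,0]
  ],
  "translation": [
    [-0.0008,0.0011,0],
    [-0.0016,0.0022,0],
    [-0.0016,0.0022,0]
  ],
  "grip": [1,1,1]
}}

```text
clock: 16.62
tool_pos: [0.5521, 0.055, 0.0902]
eef_rot: [0.389, 0.921, -0.002, -0.003]
contact_force: [-8.9, 0.8, 4.8]
opening: 0.225
finger_force: 35.0
```

Emit:
{"fn": "jog_arm", "kwargs": {
  "turn": [
    [0,0,0],
    [0,0,0],
    [0,0,0]
  ],
  "translation": [
    [-0.0007,0.0012,-0.0001],
    [-0.0014,0.0023,-0.0001],
    [-0.0014,0.0023,-0.0001]
  ],
  "grip": [1,1,1]
}}

```text
clock: 17.0
tool_pos: [0.5546, 0.0553, 0.0902]
eef_rot: [0.389, 0.921, -0.003, -0.003]
contact_force: [-9.6, -0.3, 3.7]
opening: 0.222
finger_force: 35.0
```

Emit:
{"fn": "jog_arm", "kwargs": {
  "turn": [
    [0,0,0],
    [0,0,0],
    [0,0,0]
  ],
  "translation": [
    [-0.0007,0.0012,0],
    [-0.0014,0.0023,0],
    [-0.0014,0.0023,0]
  ],
  "grip": [1,1,1]
}}

```text
clock: 17.38
tool_pos: [0.557, 0.0557, 0.0901]
eef_rot: [0.389, 0.921, -0.003, -0.003]
contact_force: [-9.6, 0.5, 4.1]
opening: 0.221
finger_force: 35.0
```

Emit:
{"fn": "jog_arm", "kwargs": {
  "turn": [
    [0,0,0],
    [0,0,0],
    [0,0,0]
  ],
  "translation": [
    [-0.0006,0.0012,0],
    [-0.0012,0.0025,0],
    [-0.0012,0.0025,0]
  ],
  "grip": [1,1,1]
}}

```text
clock: 17.75
tool_pos: [0.5593, 0.0562, 0.0901]
eef_rot: [0.389, 0.921, -0.003, -0.003]
contact_force: [-10.3, -1.1, 4.7]
opening: 0.224
finger_force: 35.0
```

Emit:
{"fn": "jog_arm", "kwargs": {
  "turn": [
    [0,0,0],
    [0,0,0],
    [0,0,0]
  ],
  "translation": [
    [-0.0006,0.0012,-0.0001],
    [-0.0011,0.0025,-0.0001],
    [-0.0011,0.0025,-0.0001]
  ],
  "grip": [1,1,1]
}}

```text
clock: 18.12
tool_pos: [0.5617, 0.0569, 0.0901]
eef_rot: [0.389, 0.921, -0.004, -0.003]
contact_force: [-10.0, -1.0, 3.4]
opening: 0.227
finger_force: 35.0
```

Emit:
{"fn": "jog_arm", "kwargs": {
  "turn": [
    [0,0,0],
    [0,0,0],
    [0,0,0]
  ],
  "translation": [
    [-0.0005,0.0013,0],
    [-0.001,0.0025,0],
    [-0.001,0.0025,0]
  ],
  "grip": [1,1,1]
}}

```text
clock: 18.5
tool_pos: [0.564, 0.0575, 0.0901]
eef_rot: [0.389, 0.921, -0.004, -0.004]
contact_force: [-10.1, -0.9, 4.0]
opening: 0.226
finger_force: 35.0
```

Emit:
{"fn": "jog_arm", "kwargs": {
  "turn": [
    [0,0,0],
    [0,0,0],
    [0,0,0]
  ],
  "translation": [
    [-0.0004,0.0013,0],
    [-0.0008,0.0026,0],
    [-0.0008,0.0026,0]
  ],
  "grip": [1,1,1]
}}

```text
clock: 18.88
tool_pos: [0.5662, 0.0584, 0.0901]
eef_rot: [0.39, 0.921, -0.004, -0.004]
contact_force: [-9.6, -2.1, 5.3]
opening: 0.224
finger_force: 35.0
```

Emit:
{"fn": "jog_arm", "kwargs": {
  "turn": [
    [0,0,0],
    [0,0,0],
    [0,0,0]
  ],
  "translation": [
    [-0.0004,0.0013,-0.0001],
    [-0.0007,0.0026,-0.0001],
    [-0.0007,0.0026,-0.0001]
  ],
  "grip": [1,1,1]
}}

```text
clock: 19.25
tool_pos: [0.5684, 0.0593, 0.0901]
eef_rot: [0.39, 0.921, -0.005, -0.004]
contact_force: [-10.9, -3.0, 4.7]
opening: 0.223
finger_force: 35.0
```

Emit:
{"fn": "jog_arm", "kwargs": {
  "turn": [
    [0,0,0],
    [0,0,0],
    [0,0,0]
  ],
  "translation": [
    [-0.0003,0.0013,0],
    [-0.0006,0.0026,0],
    [-0.0006,0.0026,0]
  ],
  "grip": [1,1,1]
}}

```text
clock: 19.62
tool_pos: [0.5706, 0.0603, 0.0901]
eef_rot: [0.39, 0.921, -0.005, -0.004]
contact_force: [-10.9, -3.8, 5.9]
opening: 0.226
finger_force: 35.0
```

Emit:
{"fn": "jog_arm", "kwargs": {
  "turn": [
    [0,0,0],
    [0,0,0],
    [0,0,0]
  ],
  "translation": [
    [-0.0002,0.0013,-0.0002],
    [-0.0004,0.0026,-0.0002],
    [-0.0004,0.0026,-0.0002]
  ],
  "grip": [1,1,1]
}}

```text
clock: 20.0
tool_pos: [0.5733, 0.0617, 0.0902]
eef_rot: [0.39, 0.921, -0.005, -0.003]
contact_force: [-9.4, -3.7, 3.1]
opening: 0.221
finger_force: 35.0
```

Emit:
{"fn": "jog_arm", "kwargs": {
  "turn": [
    [0,0,0],
    [0,0,0],
    [0,0,0]
  ],
  "translation": [
    [-0.0002,0.0013,0],
    [-0.0003,0.0026,0],
    [-0.0003,0.0026,0]
  ],
  "grip": [1,1,1]
}}

```text
clock: 20.38
tool_pos: [0.5766, 0.0637, 0.0901]
eef_rot: [0.39, 0.921, -0.004, -0.002]
contact_force: [-7.8, -2.3, 0.2]
opening: 0.228
finger_force: 35.0
```

Fz has dropped, so the tip may be at the edge of the hole. I'll probe down a little.

Emit:
{"fn": "jog_arm", "kwargs": {
  "turn": [
    [0,0,0],
    [0,0,0],
    [0,0,0]
  ],
  "translation": [
    [0,0,0.0004],
    [0,0,0.0008],
    [0,0,0.0008]
  ],
  "grip": [1,1,1]
}}

```text
clock: 20.75
tool_pos: [0.5772, 0.0638, 0.0898]
eef_rot: [0.39, 0.921, -0.003, -0.002]
contact_force: [-6.9, -2.1, 2.3]
opening: 0.225
finger_force: 35.0
```

Emit:
{"fn": "jog_arm", "kwargs": {
  "turn": [
    [0,0,0],
    [0,0,0],
    [0,0,0]
  ],
  "translation": [
    [-0.0001,0.001,0.0002],
    [-0.0002,0.0018,0.0005],
    [-0.0002,0.0018,0.0005]
  ],
  "grip": [1,1,1]
}}

```text
clock: 21.12
tool_pos: [0.5789, 0.065, 0.0895]
eef_rot: [0.39, 0.921, -0.003, -0.001]
contact_force: [-7.8, -2.8, 4.5]
opening: 0.218
finger_force: 35.0
```

Emit:
{"fn": "jog_arm", "kwargs": {
  "turn": [
    [0,0,0],
    [0,0,0],
    [0,0,0]
  ],
  "translation": [
    [0,0.0008,0],
    [-0.0001,0.0016,0],
    [-0.0001,0.0016,0]
  ],
  "grip": [1,1,1]
}}

```text
clock: 21.5
tool_pos: [0.58, 0.0659, 0.0895]
eef_rot: [0.39, 0.921, -0.003, -0.002]
contact_force: [-8.2, -1.9, 4.1]
opening: 0.222
finger_force: 35.0
```

Emit:
{"fn": "jog_arm", "kwargs": {
  "turn": [
    [0,0,0],
    [0,0,0],
    [0,0,0]
  ],
  "translation": [
    [0,0.0008,0],
    [0,0.0016,0],
    [0,0.0016,0]
  ],
  "grip": [1,1,1]
}}

```text
clock: 21.88
tool_pos: [0.5811, 0.0668, 0.0894]
eef_rot: [0.39, 0.921, -0.003, -0.002]
contact_force: [-6.4, -4.3, 3.0]
opening: 0.223
finger_force: 35.0
```

```bash
python3 - <<'E'
from h import *
s=r.get_state();print(s["clock"],s["tool_pos"],s["eef_rot"],s["contact_force"],s["moment"])
w=cams.snapshot("wrist")[...,::-1].copy(); a=cams.snapshot("side")[...,::-1].copy()
o=np.zeros((450,800,3),np.uint8); o[:,:450]=cv2.resize(w[130:280,180:330],(450,450),interpolation=0); o[:350,450:]=cv2.resize(a[135:205,230:300],(350,350),interpolation=2)
cv2.imwrite("pics/w6c.png",o)
E
```

```text
21.875 [0.58109104 0.06681054 0.08939357] [ 0.3898785   0.92085832 -0.00349507 -0.00157907] [-6.42568715 -4.25439017  2.9587377 ] [-0.8687611   1.84029725  0.00742923]
```

View pics/w6c.png

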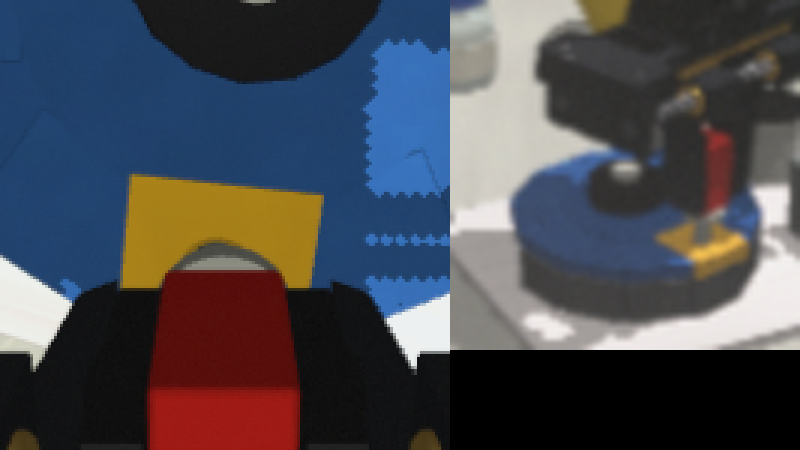

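The view shows the pin still in the yellow block at (220,245). The wheel has turned about 75° (roughly 1.3 rad). I'll probe down here.

Emit:
{"fn": "jog_arm", "kwargs": {
  "turn": [
    [0,0,0],
    [0,0,0],
    [0,0,0]
  ],
  "translation": [
    [0,-0.0005,0.0005],
    [0,-0.0005,0.001],
    [0,-0.0005,0.001]
  ],
  "grip": [1,1,1]
}}

```text
clock: 22.35
tool_pos: [0.5812, 0.0666, 0.0886]
eef_rot: [0.39, 0.921, -0.003, -0.001]
contact_force: [-7.3, -2.8, 3.8]
opening: 0.228
finger_force: 35.0
```

Emit:
{"fn": "jog_arm", "kwargs": {
  "turn": [
    [0,0,0],
    [0,0,0],
    [0,0,0]
  ],
  "translation": [
    [0,0,0.001],
    [0,0,0.002],
    [0,0,0.002]
  ],
  "grip": [1,1,1]
}}

```text
clock: 22.72
tool_pos: [0.5812, 0.0665, 0.0866]
eef_rot: [0.39, 0.921, -0.003, -0.001]
contact_force: [-7.1, -4.1, 3.9]
opening: 0.223
finger_force: 35.0
```

Emit:
{"fn": "jog_arm", "kwargs": {
  "turn": [
    [0,0,0],
    [0,0,0],
    [0,0,0],
    [0,0,0]
  ],
  "translation": [
    [0,0,0.001],
    [0,0,0.002],
    [0,0,0.003],
    [0,0,0.003]
  ],
  "grip": [1,1,1,1]
}}

```text
clock: 23.22
tool_pos: [0.5809, 0.0663, 0.0835]
eef_rot: [0.39, 0.921, -0.003, -0.001]
contact_force: [-7.7, -3.6, 3.9]
opening: 0.225
finger_force: 35.0
```

Emit:
{"fn": "jog_arm", "kwargs": {
  "turn": [
    [0,0,0],
    [0,0,0],
    [0,0,0],
    [0,0,0],
    [0,0,0]
  ],
  "translation": [
    [0,0,0.001],
    [0,0,0.002],
    [0,0,0.003],
    [0,0,0.004],
    [0,0,0.004]
  ],
  "grip": [1,1,1,1,1]
}}

```text
clock: 23.85
tool_pos: [0.5809, 0.0663, 0.0795]
eef_rot: [0.39, 0.921, -0.003, -0.001]
contact_force: [-7.3, -3.9, 4.3]
opening: 0.224
finger_force: 35.0
```

Emit:
{"fn": "jog_arm", "kwargs": {
  "turn": [
    [0,0,0],
    [0,0,0],
    [0,0,0],
    [0,0,0],
    [0,0,0]
  ],
  "translation": [
    [0,0,0.001],
    [0,0,0.002],
    [0,0,0.003],
    [0,0,0.004],
    [0,0,0.004]
  ],
  "grip": [1,1,1,1,1]
}}

```text
clock: 24.48
tool_pos: [0.5808, 0.0662, 0.0755]
eef_rot: [0.39, 0.921, -0.004, -0.001]
contact_force: [-7.2, -3.4, 4.5]
opening: 0.223
finger_force: 35.0
```

Emit:
{"fn": "jog_arm", "kwargs": {
  "turn": [
    [0,0,0],
    [0,0,0],
    [0,0,0]
  ],
  "translation": [
    [0,0,0.0006],
    [0,0,0.0012],
    [0,0,0.0012]
  ],
  "grip": [1,1,1]
}}

```text
clock: 24.85
tool_pos: [0.5808, 0.0663, 0.0744]
eef_rot: [0.39, 0.921, -0.004, -0.001]
contact_force: [-7.3, -3.3, 4.4]
opening: 0.221
finger_force: 35.0
```

Emit:
{"fn": "jog_arm", "kwargs": {
  "turn": [
    [0,0,0],
    [0,0,0],
    [0,0,0]
  ],
  "translation": [
    [0,0,0.0005],
    [0,0,0.001],
    [0,0,0.001]
  ],
  "grip": [1,1,1]
}}

```text
clock: 25.22
tool_pos: [0.5808, 0.0662, 0.0743]
eef_rot: [0.39, 0.921, -0.004, -0.001]
contact_force: [-9.7, -4.0, 11.5]
opening: 0.222
finger_force: 35.0
```

The collar is seated, with z stopping at 0.0743. Now I'll ease off the down force and let the spring load pass to the lock hole slowly.

Emit:
{"fn": "jog_arm", "kwargs": {
  "turn": [
    [0,0,0],
    [0,0,0],
    [0,0,0],
    [0,0,0],
    [0,0,0],
    [0,0,0],
    [0,0,0],
    [0,0,0]
  ],
  "translation": [
    [0,-0.0005,-0.0005],
    [0,-0.001,-0.0006],
    [0,-0.0015,-0.0006],
    [0,-0.002,-0.0006],
    [0,-0.0025,-0.0006],
    [0,-0.003,-0.0006],
    [0,-0.0035,-0.0006],
    [0,-0.0035,-0.0006]
  ],
  "grip": [1,1,1,1,1,1,1,1]
}}

```text
clock: 26.22
tool_pos: [0.5792, 0.0649, 0.0743]
eef_rot: [0.39, 0.921, -0.002, -0.001]
contact_force: [-7.4, -1.4, 5.5]
opening: 0.225
finger_force: 35.0
```

Emit:
{"fn": "jog_arm", "kwargs": {
  "turn": [
    [0,0,0],
    [0,0,0],
    [0,0,0],
    [0,0,0],
    [0,0,0],
    [0,0,0]
  ],
  "translation": [
    [0,-0.0005,-0.0001],
    [0,-0.001,-0.0001],
    [0,-0.0015,-0.0001],
    [0,-0.002,-0.0001],
    [0,-0.0025,-0.0001],
    [0,-0.0025,-0.0001]
  ],
  "grip": [1,1,1,1,1,1]
}}

```text
clock: 26.98
tool_pos: [0.5782, 0.064, 0.0743]
eef_rot: [0.389, 0.921, -0.001, -0.0]
contact_force: [-6.0, -1.1, 2.5]
opening: 0.225
finger_force: 35.0
```

Emit:
{"fn": "jog_arm", "kwargs": {
  "turn": [
    [0,0,0],
    [0,0,0],
    [0,0,0],
    [0,0,0],
    [0,0,0],
    [0,0,0]
  ],
  "translation": [
    [0,-0.0005,0],
    [0,-0.001,0],
    [0,-0.0015,0],
    [0,-0.002,0],
    [0,-0.0025,0],
    [0,-0.0025,0]
  ],
  "grip": [1,1,1,1,1,1]
}}

```text
clock: 27.72
tool_pos: [0.5779, 0.0639, 0.0743]
eef_rot: [0.389, 0.921, 0.0, 0.001]
contact_force: [-1.3, -2.2, 0.5]
opening: 0.219
finger_force: 35.0
```

Emit:
{"fn": "jog_arm", "kwargs": {
  "turn": [
    [0,0,0],
    [0,0,0],
    [0,0,0],
    [0,0,0],
    [0,0,0],
    [0,0,0]
  ],
  "translation": [
    [0,-0.0003,0],
    [0,-0.0003,0],
    [0,-0.0003,0],
    [0,-0.0003,0],
    [0,-0.0003,0],
    [0,-0.0003,0]
  ],
  "grip": [0.72,0.66,0.6,0.58,0.58,0.58]
}}

```text
clock: 28.48
tool_pos: [0.5769, 0.064, 0.0742]
eef_rot: [0.389, 0.921, 0.0, 0.0]
contact_force: [0.0, -0.1, 1.2]
opening: 0.42
finger_force: 0.0
```

Emit:
{"fn": "jog_arm", "kwargs": {
  "turn": [
    [0,0,0],
    [0,0,0],
    [0,0,0],
    [0,0,0],
    [0,0,0],
    [0,0,0],
    [0,0,0],
    [0,0,0]
  ],
  "translation": [
    [0,0,-0.005],
    [0,0,-0.015],
    [0,0,-0.03],
    [0,0,-0.06],
    [0,0,-0.1],
    [0,0,-0.14],
    [0,0,-0.17],
    [0,0,-0.17]
  ],
  "grip": [0.58,0.58,0.58,0.58,0.58,0.58,0.58,0.58]
}}

```text
clock: 29.48
tool_pos: [0.5784, 0.0642, 0.2477]
eef_rot: [0.389, 0.921, 0.002, 0.003]
contact_force: [0.7, 0.1, -0.0]
opening: 0.423
finger_force: 0.0
```

```bash
python3 - <<'E'
from h import *
s=r.get_state();print(s["clock"],s["tool_pos"],s["contact_force"])
w=cams.snapshot("wrist")[...,::-1].copy(); a=cams.snapshot("side")[...,::-1].copy()
o=np.zeros((384,800,3),np.uint8); o[:,:400]=cv2.resize(w[70:262,154:354],(400,384)); o[:,400:]=cv2.resize(a[110:302,190:390],(400,384))
cv2.imwrite("pics/w7.png",o)
for c in("wrist","side"):
  for n in ("pin_tip","wheel_hole"): print(c,n,[(np.round(d["position"],3).tolist(),round(d["p"],2)) for d in models.place_of(c,n)][:3])
E
```

```text
29.475 [0.5784186  0.06419772 0.24769268] [ 0.7122269   0.14029849 -0.01204451]
wrist pin_tip [([0.577, 0.067, 0.014], 0.97)]
wrist wheel_hole [([0.579, 0.063, 0.048], 0.8)]
side pin_tip [([0.368, -0.192, -0.003], 0.72), ([0.58, 0.062, 0.02], 0.49)]
side wheel_hole [([0.576, 0.063, 0.044], 0.7), ([0.434, 0.386, -0.001], 0.56)]
```

View pics/w7.png

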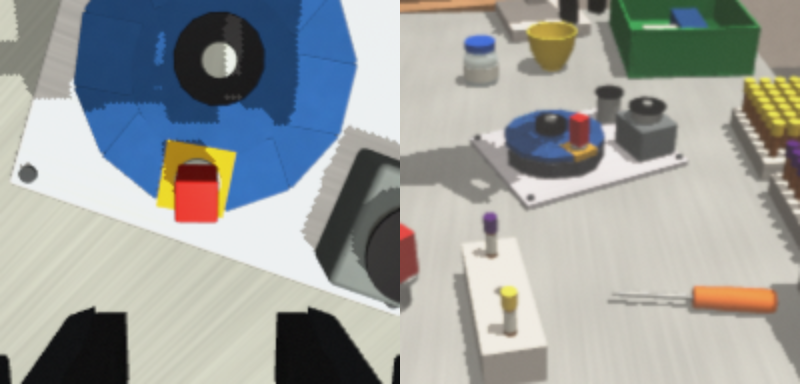

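The pin stands fully home in the yellow block at (195,190), collar on the wheel, with a tip height of about 18 mm. The wheel is held back, the tubes at (490,230) and (510,305) are undisturbed, and the gripper is clear. I'll hand the job in.

```bash
python3 -c "
from plant import r
print(r.finish_job())"
```

```text
the job is handed in; nothing more can be done
None
```

The job is handed in: the locking pin is fully home in the lock hole, holding the tension wheel back at about 1.25 rad, and the gripper is clear. It took about 30 s of robot time, and nothing else looked disturbed in the last pictures.

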